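Tip the glove carton down into its taped place

TASK

Set up the glove carton at this vaccination bench: with your fingertips slide it, still standing on end, towards the yellow taped outline until its leading foot edge is just past the nearest tape, then push it high on the side with the opening so that it tips over and lands lying inside the outline with the opening facing up (resting on the tape is fine, sticking out past the tape is not). Only push it: do not lift or carry it. Leave the other things on the bench where they are.

Things in the scene. Friction and masses are not known exactly. Their poses are not given: they have to be found in the camera images.
- glove_carton: Rigid carton of gloves, white with blue bands, standing on end: 70 mm deep (x), 115 wide (y), 220 tall (z), 0.29 to 0.59 kg, evenly filled. Origin: centre of its underside as it stands, z up. -x face: dark oval dispensing opening, looks away from the taped outline. +x face: plain back, looks towards the outline (within 0.12 rad of square) and must end underneath.
- back_foot_left (a point): Corner of the carton's back face (away from the opening): the foot corner on its +y side. From here to back_foot_right runs the leading foot edge, about which the carton tips. Past about 18 degrees of tilt it falls by itself, turning about that edge with little sliding.
- back_foot_right (a point): Corner of the carton's back face (away from the opening): the foot corner on its -y side. Pushed lower than about 45 mm above the bench the standing carton slides; pushed higher than about 120 mm it tips.
- back_top_left (a point): Corner of the carton's back face (away from the opening): the top corner on its +y side.
- back_top_right (a point): Corner of the carton's back face (away from the opening): the top corner on its -y side.
- outline: Rectangle of flat yellow tape on the bench, 290 (x) by 185 mm (y) over its outer edges, tape 20 mm wide. Origin: its centre, on the bench top. +x: the way the carton is to slide and fall. The carton stands short of the -x end, within 12 mm of the middle line, its leading foot edge 15 to 65 mm before the tape; tipped with that edge 110 mm before the centre it lands in the middle.
- sharps_bin: Red round sharps bin with lid, 146 mm in diameter and 167 mm tall, loose, beyond the far (+x) end of the outline. Origin: centre of its underside. Leave alone.
- vial_carton: Small white and violet vial carton, 40 by 95 mm and 60 mm tall, loose, beside the outline. Origin: centre of its underside. Leave alone.
- sanitiser: Clear and blue pump bottle of hand sanitiser, 60 mm in diameter and 169 mm tall, loose, beside the outline. Origin: centre of its underside. Leave alone.
- marker: Marker pen with a red cap lying on the bench, 130 mm long (its y), 13 mm thick, loose, on the robot's side of the outline. Origin: middle of its underside. Leave alone.
Things that resemble listed ones, but are neither listed nor needed, are in the scene too. Leave any brown, pink or turquoise look-alike of the glove_carton alone.

How it is judged:
By the outcome, as a careful person would: the job done as asked, in the order asked, and still so for the second after the job is handed in, with the robot touching nothing.
It also fails if it takes over 48 s, if anything falls off the work surface, if the arm or the gripper's body presses on something with over 40 N, if the wrist force passes 120 N, or if a joint passes its speed limit or range.

ROBOT

A 6-joint arm with a two-finger parallel gripper is mounted at the origin on the work surface. World frame = base frame: x ahead of the robot, y to its left, z up, the work surface at z = 0. Lengths are in m, angles in rad, forces in N, time in s.
With the tool pointing down it reaches from about 0.35 to 0.975 m from the base axis. Payload 4.9 kg.
Tool frame: the origin (TCP) lies at the very end of the fingers, on their centre line; the grasp point (between the pads) lies behind it (manip.pinch_z is the y of the grasp point in the tool frame, in m); y points along the fingers, x is the direction in which the jaws open and shut, and the axes are right-handed (so a half turn about y gives the same grasp; the last joint's range is limited). The gripper opens to 85 mm and grips with 20 to 120 N. Pads are 22 mm wide; open, the fingers measure 114 mm over their backs; the gripper's body (76 mm by 85 mm) begins 54 mm behind the grasp point. The pads swing forward as they close: fully open they stand 13 mm farther back than shut.
Start: joints at [-1.25, 0.053, 1.613, -0, 1.476, -0.119], TCP at [0.266, -0.566, 0.231] pointing down, gripper open.
Joint ranges: [-3.01, 3.01], [-1.01, 2.22], [0.06, 2.58], [-1.02, 4.17], [0.09, 2.62], [-3.14, 3.14]. Speed limits (rad/s): [2.57, 2.57, 3.14, 3.14, 3.14, 3.14].

INTERFACE

Orientations are given as a unit quaternion [w, x, y, z].
In Python, from plant import manip gives the robot as it stands.
- The arm moves only by the tool drive_tool, never from a script. Its argument "motion" is a list of rows, each a list of 3 entries, a list of its own where there are three numbers: the shift along the tool's x, y, z in units of 25 mm (1.0 is 25 mm), then the turn, a rotation vector about the tool's x, y, z in units of 5 degrees (1.0 is 5 degrees), then the closure, from -1 (fully open) to 1 (shut). A call has 1 to 12 rows; each row shifts and turns the commanded pose from where the row before left it, along the tool's axes as they then stand; what a row does not reach is not made up. A row lasts 1/10 s, in which the tool goes at most 50 mm and 8.59 degrees, less where a joint would pass 70% of its speed; a pose out of reach is approached as far as the arm can. A call is refused whole if a number of a shift passes 1 or a number of a turn 1, either way. A call with a gripper value outside its range is refused whole. The fingers move at their own pace and stop on an object; the grip force is fixed at half the most. Time passes only in rows, so rows that do not move let the fingers close. It gives the time, the measured TCP pose, the force and the opening at its end, in the units of the state.
- manip.state(): the state, without advancing time (a new reading comes with each control period).
- manip.grab_frame(name): name is "scene" or "side" or "wrist"; returns a dict with "img" (420x560x3 uint8, blue, green, red), "range_z" (420x560 float32, m along the optical axis (not along the pixel's ray), 0 where there is no reading), "camera_matrix" (3x3 intrinsics, pixels), "world_from_camera" (4x4, takes a point from camera to world coordinates); the wrist camera has in their place "T_tool_cam" (4x4, takes a point from camera to tool coordinates, whose origin is the TCP and whose axes are the tool frame's). Camera axes: x right, y down, z forward; pixel columns grow to the right and rows downward; lengths in m; the calibration is good to about 2 mm. The wrist camera is an equidistant fisheye: a pixel r from the principal point sees the ray r / f radians off the axis. A picture is of the moment at which its call begins: read the wrist's pose just before it.
- manip.job_done(): hands the job in, once; it reports no verdict.
The state is a dict: "time": time; "joint_pos": joint angles; "joint_vel": joint speeds; "joint_efforts": joint torques, N m; "tool_pos": TCP position; "tool_rot": TCP orientation; "contact_force": force on the tool from outside, world axes, zero at the start; "ft_torque": the same for the moment, N m; "gripper_width": opening from 0.0 (shut) to 1.0 (fully open).
Only numpy, scipy, OpenCV 4.12 (cv2) and the standard library are available. Lean on these libraries where they do the work, as an engineer would, in place of code of your own. Each camera call takes 0.05 s, during which the arm holds its last target. There are 200 camera calls.

## Working session

There is one attempt and no reset: what is moved stays moved. The work goes in short steps, Python scripts to look and compute and a tool call to move; the robot and the scene stay as the last step left them, time stands still between calls to the robot, and variables do not carry over. Pictures are saved under pics/ and viewed, about 8 in all and at most 12, crops included, and the job is handed in when it is done.

Besides the shell and the picture viewer there is one more tool, called after "Emit:" as name(argument=value, ...), one argument or row to a line, values as JSON. drive_tool: Moves the arm, as the interface text tells. Its arguments: {"type":"object","properties":{"motion":{"type":"array","items":{"type":"array"}}},"required":["motion"]}

```bash
ls; mkdir -p pics; python3 - <<'E'
from plant import manip
import cv2,pickle
s=manip.state();print(s['time'],s['tool_pos'],s['tool_rot'],s['gripper_width'],manip.pinch_z)
for n in('scene','side'):
    f=manip.grab_frame(n);pickle.dump(f,open(n+'.pkl','wb'));cv2.imwrite(f'pics/{n}0.png',f['img']);print(f['camera_matrix'],f['world_from_camera'])
E
```

```text
pics
0.0 [ 0.26589775 -0.56491638  0.23005746] [ 0.59748754 -0.59654912  0.37947719 -0.37833167] 1.0038893473109005 -0.0187
[[511.98705329   0.         276.30401687]
 [  0.         511.98705329 213.25196276]
 [  0.           0.           1.        ]] [[-0.80653176  0.41844948 -0.41762011  1.09715772]
 [ 0.59101691  0.55357143 -0.58673476  0.73330964]
 [-0.01433629 -0.72004077 -0.69378366  1.07630966]
 [ 0.          0.          0.          1.        ]]
[[469.38925549   0.         277.39660428]
 [  0.         469.38925549 204.04248829]
 [  0.           0.           1.        ]] [[-0.84692896 -0.30705131  0.4340862   0.08704429]
 [-0.53165632  0.50020872 -0.68347114  0.71027996]
 [-0.00727299 -0.80963617 -0.58688702  0.783846  ]
 [ 0.          0.          0.          1.        ]]
```

View pics/scene0.png

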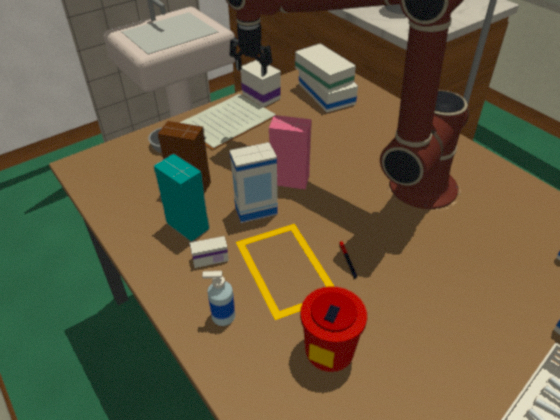

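View pics/side0.png

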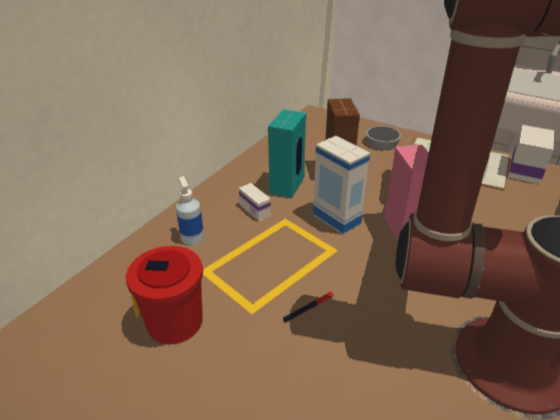

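The scene view shows the candidates: the white carton with blue bands at (255,183), the brown one at (185,150), turquoise at (183,197) and pink at (291,153). The white and blue one stands before the tape end with its plain labelled back facing the outline, so it is the glove carton. I'll measure the layout and make one enlarged crop.

```bash
cat > h.py <<'E'
import numpy as np,cv2,pickle
def load(n): return pickle.load(open(n+'.pkl','rb'))
def plane(f,px,z=0.):
    K=f['camera_matrix'];T=f['world_from_camera'];px=np.atleast_2d(px).astype(float)
    d=np.c_[(px-K[:2,2])/[K[0,0],K[1,1]],np.ones(len(px))]@T[:3,:3].T
    return T[:3,3]+d*((z-T[2,3])/d[:,2])[:,None]
def cloud(f):
    h,w=f['range_z'].shape;u,v=np.meshgrid(np.arange(w),np.arange(h));K=f['camera_matrix'];z=f['range_z']
    P=np.stack([(u-K[0,2])/K[0,0]*z,(v-K[1,2])/K[1,1]*z,z],-1);T=f['world_from_camera']
    return P@T[:3,:3].T+T[:3,3]
def outline(f):
    hsv=cv2.cvtColor(f['img'],cv2.COLOR_BGR2HSV);m=cv2.inRange(hsv,(20,150,120),(35,255,255))
    c=max(cv2.findContours(m,cv2.RETR_EXTERNAL,cv2.CHAIN_APPROX_NONE)[0],key=cv2.contourArea)
    p=plane(f,c[:,0,:])[:,:2].astype(np.float32)
    return cv2.minAreaRect(p*1000)
E
cat > m.py <<'E'
from h import *
import sys
for n in('scene','side'):
    f=load(n);r=outline(f);print(n,'outline',r,cv2.boxPoints(r).round(0).tolist())
    P=cloud(f);ok=f['range_z']>0
    C=np.array(r[0])/1000
    def box(seed):
        z=P[...,2];m=(ok&(z>.204)&(z<.235)).astype(np.uint8)
        nl,l,st,c=cv2.connectedComponentsWithStats(m)
        for i in range(1,nl):
            if st[i,4]>120:
                q=P[l==i];
                if np.hypot(*(np.median(q[:,:2],0)-C))<.4: print(' top',st[i],c[i].round(),'h',np.median(q[:,2]).round(4),cv2.minAreaRect((q[:,:2]*1000).astype(np.float32)))
    box(0)
    print(' bench z',np.median(P[ok&(abs(P[...,2])<.02)][:,2]))
E
python3 m.py; python3 - <<'E'
from h import *
a=load('scene')['img'][120:300,130:350];b=load('side')['img'][90:270,210:430]
cv2.imwrite('pics/crop.png',np.hstack([cv2.resize(x,None,fx=1.8,fy=1.8,interpolation=2) for x in(a,b)]))
E
```

```text
scene outline ((555.5181274414062, 8.432174682617188), (295.4619140625, 190.5098114013672), 76.8327407836914) [[429.0, -114.0], [615.0, -157.0], [682.0, 131.0], [496.0, 174.0]]
 top [269 115  43  22 673] [290. 125.] h 0.2165 ((320.5387878417969, -277.37335205078125), (81.47858428955078, 116.30191040039062), 40.841407775878906)
 top [230 143  47  27 818] [253. 156.] h 0.2166 ((492.4871520996094, -222.95782470703125), (78.1567611694336, 115.82156372070312), 71.95291900634766)
 top [154 154  48  35 880] [177. 171.] h 0.2168 ((689.3264770507812, -290.76788330078125), (75.67375183105469, 121.25518035888672), 10.331747055053711)
 top [380 157  60  27 423] [404. 173.] h 0.2222 ((204.5739288330078, 92.26532745361328), (77.63584899902344, 156.7748565673828), 52.10967254638672)
 bench z -0.002609389022546482
side outline ((557.4254150390625, 5.3412933349609375), (290.9181213378906, 186.0293426513672), 76.85322570800781) [[434.0, -115.0], [615.0, -157.0], [681.0, 126.0], [500.0, 168.0]]
 top [268 110  39  26 666] [287. 122.] h 0.2187 ((689.866943359375, -293.3730163574219), (72.30192565917969, 121.06549072265625), 11.508096694946289)
 top [316 136  54  32 958] [343. 152.] h 0.2186 ((492.2392883300781, -224.58865356445312), (77.42848205566406, 118.3561019897461), 71.82755279541016)
 top [394 145  35  32 762] [413. 159.] h 0.2189 ((321.7952880859375, -279.44232177734375), (73.52311706542969, 119.33020782470703), 40.641353607177734)
 bench z -0.00046142704846563465
```

View pics/crop.png

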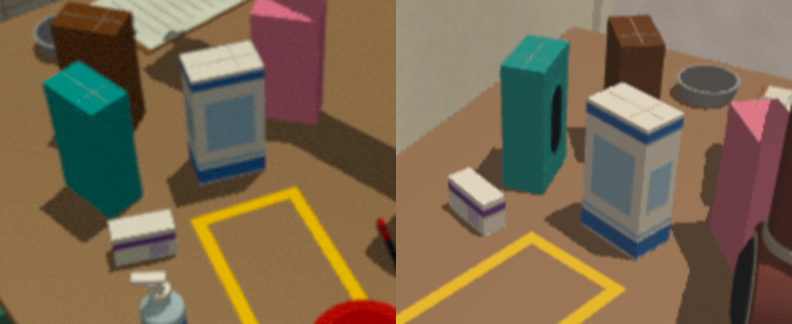

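The crop confirms it: white with blue bands and the label side towards the tape, while the brown, turquoise and pink boxes are look-alikes. Measured positions:

| Thing | Centre (mm) | Axis |
|---|---|---|
| Carton | (492, -224) | 71.9° |
| Outline | (556, 7) | 76.85° |

The leading edge is about 59 mm before the tape, which fits the description. The slide is about 94 mm.

```bash
cat > plan.py <<'E'
import numpy as np,sys
from scipy.spatial.transform import Rotation as R
from plant import manip
# usage: plan.py x y z yaw_deg tilt_deg(below horizontal)
x,y,z,yaw,tilt=map(float,sys.argv[1:])
s=manip.state();q=np.array(s['tool_rot']);A=R.from_quat(q[[1,2,3,0]]);p=np.array(s['tool_pos'])
print('t',s['time'],'p',p.round(4),'F',np.round(s['contact_force'],1),'j',np.round(s['joint_pos'],2),'g',round(s['gripper_width'],2))
M=A.as_matrix();print('xaxis',M[:,0].round(2),'yaxis',M[:,1].round(2))
a,t=np.radians([yaw,tilt]);yt=np.array([np.cos(a)*np.cos(t),np.sin(a)*np.cos(t),-np.sin(t)])
for sg in(1,-1):
    xt=sg*np.array([np.sin(a),-np.cos(a),0]);B=R.from_matrix(np.c_[xt,yt,np.cross(xt,yt)])
    rv=np.degrees((A.inv()*B).as_rotvec())/5
    print(sg,'shift_now',(A.inv().apply(np.array([x,y,z])-p)/.025).round(2),'turn',rv.round(2),'shift_after',(B.inv().apply(np.array([x,y,z])-p)/.025).round(2))
E
python3 plan.py .44 -.40 .33 72 45
```

```text
t 0.1 p [ 0.2659 -0.565   0.2302] F [ 0.2 -0.5  0.1] j [-1.25  0.05  1.61  0.    1.48 -0.12] g 1.0
xaxis [ 0.43 -0.9  -0.  ] yaxis [-0.  0. -1.]
1 shift_now [-3.01 -3.99  9.11] turn [ 8.47 -8.87  3.65] shift_after [4.58 3.14 8.78]
-1 shift_now [-3.01 -3.99  9.11] turn [-4.45 24.97 10.33] shift_after [-4.58  3.14 -8.78]
```

Emit:
drive_tool(
  motion=[
    [[0, -1, 0], [0, 0, 0], 0],
    [[0, -1, 0], [0, 0, 0], 0],
    [[-0.3, -0.5, 0.9], [0, 0, 0], 0],
    [[-0.3, -0.5, 0.9], [0, 0, 0], 0],
    [[-0.3, -0.5, 0.9], [0, 0, 0], 0],
    [[-0.3, -0.5, 0.9], [0, 0, 0], 0],
    [[-0.3, 0, 0.9], [0, 0, 0], 0],
    [[-0.3, 0, 0.9], [0, 0, 0], 0],
    [[-0.3, 0, 0.9], [0, 0, 0], 0],
    [[-0.3, 0, 0.9], [0, 0, 0], 0],
    [[-0.3, 0, 0.9], [0, 0, 0], 0],
    [[-0.3, 0, 0.9], [0, 0, 0], 0],
  ],
)

```text
time: 1.3
tool_pos: [0.4382, -0.4009, 0.3306]
tool_rot: [0.597, -0.597, 0.379, -0.379]
contact_force: [0.4, 0.2, -0.4]
gripper_width: 0.498
```

Emit:
drive_tool(
  motion=[
    [[0, 0, 0], [0.77, -0.8, 0.33], 0],
    [[0, 0, 0], [0.77, -0.8, 0.33], 0],
    [[0, 0, 0], [0.77, -0.8, 0.33], 0],
    [[0, 0, 0], [0.77, -0.8, 0.33], 0],
    [[0, 0, 0], [0.77, -0.8, 0.33], 0],
    [[0, 0, 0], [0.77, -0.8, 0.33], 0],
    [[0, 0, 0], [0.77, -0.8, 0.33], 0],
    [[0, 0, 0], [0.77, -0.8, 0.33], 0],
    [[0, 0, 0], [0.77, -0.8, 0.33], 0],
    [[0, 0, 0], [0.77, -0.8, 0.33], 0],
    [[0, 0, 0], [0.77, -0.87, 0.35], 0],
    [[0, 0, 0], [0, 0, 0], 0],
  ],
)

```text
time: 2.5
tool_pos: [0.4373, -0.4024, 0.3283]
tool_rot: [0.913, -0.377, 0.061, -0.145]
contact_force: [0.5, 0.8, -0.6]
gripper_width: 0.499
```

```bash
python3 plan.py .458 -.33 .3 72 45
```

```text
t 2.5 p [ 0.4373 -0.4024  0.3283] F [ 0.5  0.8 -0.6] j [-1.11  0.22  1.41  0.59  2.06 -0.66] g 0.5
xaxis [ 0.95 -0.31 -0.  ] yaxis [ 0.22  0.67 -0.71]
1 shift_now [-0.11  2.93  1.32] turn [-0.01 -0.02  0.01] shift_after [-0.11  2.93  1.33]
-1 shift_now [-0.11  2.93  1.32] turn [-1.000e-02  3.598e+01 -2.000e-02] shift_after [ 0.11  2.93 -1.33]
```

```bash
cat > snap.py <<'E'
import sys,cv2,pickle,numpy as np
from plant import manip
ims=[]
for n in('scene','side'):
    f=manip.grab_frame(n);pickle.dump(f,open(n+'.pkl','wb'));ims.append(cv2.resize(f['img'],(400,300),interpolation=cv2.INTER_AREA))
cv2.imwrite('pics/'+sys.argv[1]+'.png',np.hstack(ims))
E
python3 snap.py a1
```

```text
(no output)
```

View pics/a1.png

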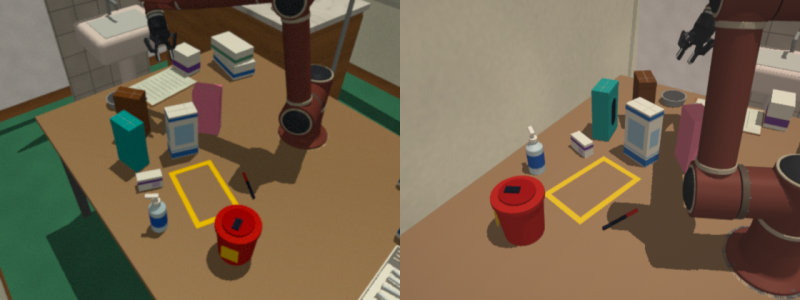

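Both views show the gripper tilted high behind the carton and nothing touched. My estimate of the forearm position leaves it clear of the pink box, so I'll descend.

```bash
python3 plan.py .457 -.332 .026 72 50
```

```text
t 2.6 p [ 0.4377 -0.4019  0.3305] F [ 0.2  0.4 -0.3] j [-1.11  0.21  1.41  0.59  2.06 -0.66] g 0.5
xaxis [ 0.95 -0.31  0.  ] yaxis [ 0.22  0.67 -0.71]
1 shift_now [-0.15 10.68 -6.54] turn [-0.97 -0.01  0.03] shift_after [-0.13 11.19 -5.61]
-1 shift_now [-0.15 10.68 -6.54] turn [-0.04 35.96 -1.53] shift_after [ 0.13 11.19  5.61]
```

Emit:
drive_tool(
  motion=[
    [[0, 0, 0], [-0.97, 0, 0], 0],
    [[0, 0.9, -0.45], [0, 0, 0], 0],
    [[0, 0.9, -0.45], [0, 0, 0], 0],
    [[0, 0.9, -0.45], [0, 0, 0], 0],
    [[0, 0.9, -0.45], [0, 0, 0], 0],
    [[0, 0.9, -0.45], [0, 0, 0], 0],
    [[0, 0.9, -0.45], [0, 0, 0], 0],
    [[0, 0.9, -0.45], [0, 0, 0], 0],
    [[0, 0.9, -0.45], [0, 0, 0], 0],
    [[0, 0, 0], [0, 0, 0], 0],
  ],
)

```text
time: 3.6
tool_pos: [0.4518, -0.3549, 0.1328]
tool_rot: [0.896, -0.416, 0.067, -0.142]
contact_force: [-0.2, 0.7, -0.9]
gripper_width: 0.503
```

```bash
python3 plan.py .457 -.332 .026 72 50; python3 snap.py a2
```

```text
t 3.6 p [ 0.4518 -0.3549  0.1328] F [-0.2  0.7 -0.9] j [-1.04  0.28  1.65  0.51  1.71 -0.78] g 0.5
xaxis [ 0.95 -0.31 -0.  ] yaxis [ 0.2   0.61 -0.76]
1 shift_now [-0.08  3.87 -2.04] turn [-0.03 -0.02 -0.02] shift_after [-0.09  3.87 -2.03]
-1 shift_now [-0.08  3.87 -2.04] turn [ 3.000e-02  3.598e+01 -5.000e-02] shift_after [0.09 3.87 2.03]
```

View pics/a2.png

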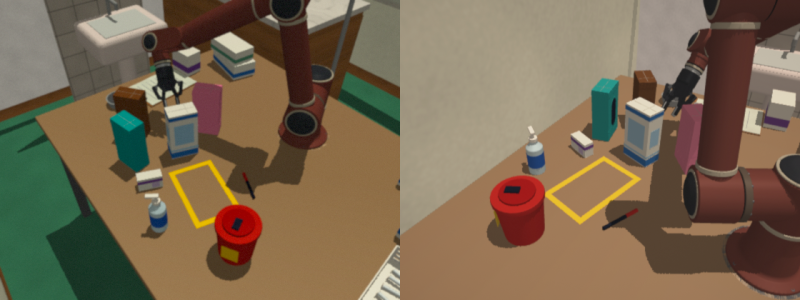

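The gripper is behind the carton with the forearm well above the pink box. I'll finish the descent.

Emit:
drive_tool(
  motion=[
    [[0, 0.97, -0.5], [0, 0, 0], 0],
    [[0, 0.97, -0.5], [0, 0, 0], 0],
    [[0, 0.97, -0.5], [0, 0, 0], 0],
    [[0, 0.9, -0.5], [0, 0, 0], 0],
    [[0, 0, 0], [0, 0, 0], 0],
  ],
)

```text
time: 4.2
tool_pos: [0.4596, -0.3346, 0.0292]
tool_rot: [0.896, -0.416, 0.066, -0.142]
contact_force: [-0.5, -0.3, 0.1]
gripper_width: 0.497
```

```bash
python3 plan.py .473 -.283 .026 72 50
```

```text
t 4.2 p [ 0.4596 -0.3346  0.0292] F [-0.5 -0.3  0.1] j [-1.01  0.39  1.7   0.52  1.54 -0.85] g 0.5
xaxis [ 0.95 -0.31  0.  ] yaxis [ 0.2   0.61 -0.76]
1 shift_now [-0.13  1.47  1.54] turn [-0.03 -0.    0.  ] shift_after [-0.13  1.47  1.55]
-1 shift_now [-0.13  1.47  1.54] turn [-1.0e-02  3.6e+01 -4.0e-02] shift_after [ 0.13  1.47 -1.55]
```

Emit:
drive_tool(
  motion=[
    [[-0.04, 0.5, 0.5], [0, 0, 0], 0],
    [[-0.04, 0.5, 0.5], [0, 0, 0], 0],
    [[-0.04, 0.47, 0.55], [0, 0, 0], 0],
    [[0, 0.13, 0.15], [0, 0, 0], 0],
    [[0, 0.13, 0.15], [0, 0, 0], 0],
    [[0, 0.13, 0.15], [0, 0, 0], 0],
    [[0, 0, 0], [0, 0, 0], 0],
  ],
)

```text
time: 4.9
tool_pos: [0.4787, -0.2697, 0.0272]
tool_rot: [0.895, -0.418, 0.065, -0.143]
contact_force: [-0.4, 1.4, -0.4]
gripper_width: 0.5
```

```bash
python3 plan.py .473 -.260 .026 72 50
```

```text
t 4.9 p [ 0.4787 -0.2697  0.0272] F [-0.4  1.4 -0.4] j [-0.93  0.33  1.8   0.56  1.48 -0.8 ] g 0.5
xaxis [ 0.95 -0.31  0.  ] yaxis [ 0.2   0.61 -0.77]
1 shift_now [-0.34  0.23  0.2 ] turn [-0.    0.02  0.03] shift_after [-0.34  0.23  0.2 ]
-1 shift_now [-0.34  0.23  0.2 ] turn [ 5.000e-02 -3.598e+01  1.000e-02] shift_after [ 0.34  0.23 -0.2 ]
```

Emit:
drive_tool(
  motion=[
    [[0, 0.13, 0.15], [0, 0, 0], 0],
    [[-0.03, 0.2, 0.24], [0, 0, 0], 0],
    [[-0.03, 0.2, 0.24], [0, 0, 0], 0],
    [[-0.03, 0.2, 0.24], [0, 0, 0], 0],
    [[-0.03, 0.2, 0.24], [0, 0, 0], 0],
    [[-0.03, 0.2, 0.24], [0, 0, 0], 0],
    [[0, 0, 0], [0, 0, 0], 0],
  ],
)

```text
time: 5.6
tool_pos: [0.4885, -0.2254, 0.0269]
tool_rot: [0.895, -0.417, 0.065, -0.142]
contact_force: [-0.6, -0.2, 0.3]
gripper_width: 0.499
```

```bash
cat > meas.py <<'E'
from h import *
O=np.array([.5565,.007]);ax=np.array([.2277,.9737]);ay=np.array([-.9737,.2277])
for n in('scene','side'):
    f=load(n);P=cloud(f);z=P[...,2];q=P-np.r_[O,0];X=q[...,:2]@ax;Y=q[...,:2]@ay
    m=((f['range_z']>0)&(z>.204)&(z<.235)&(X>-.33)&(X<-.05)&(abs(Y)<.1)).astype(np.uint8)
    nl,l,st,c=cv2.connectedComponentsWithStats(m)
    i=1+np.argmax(st[1:,4]);w=P[l==i];r=cv2.minAreaRect((w[:,:2]*1000).astype(np.float32))
    d=np.array(r[0])/1000-O;ang=r[2] if r[1][0]<r[1][1] else r[2]-90
    x,y=d@ax*1000,d@ay*1000
    print(n,'top h',np.median(w[:,2]).round(4),'size',np.round(r[1]),'ang',round(ang,1),'outline-frame x,y',x.round(1),y.round(1),'lead edge',(x+35).round(1))
E
python3 snap.py a3; python3 meas.py; python3 plan.py .500 -.173 .026 72 50
```

```text
scene top h 0.2167 size [ 80. 117.] ang 73.2 outline-frame x,y -198.3 11.9 lead edge -163.3
side top h 0.2188 size [ 74. 120.] ang 72.3 outline-frame x,y -200.2 10.3 lead edge -165.2
t 5.7 p [ 0.4885 -0.2263  0.027 ] F [0.2 0.9 0.3] j [-0.87  0.28  1.85  0.58  1.45 -0.76] g 0.5
xaxis [ 0.95 -0.31  0.  ] yaxis [ 0.2   0.61 -0.77]
1 shift_now [-0.22  1.43  1.63] turn [-0.01  0.02  0.02] shift_after [-0.22  1.42  1.64]
-1 shift_now [-0.22  1.43  1.63] turn [ 4.000e-02 -3.598e+01  2.000e-02] shift_after [ 0.22  1.42 -1.64]
```

View pics/a3.png

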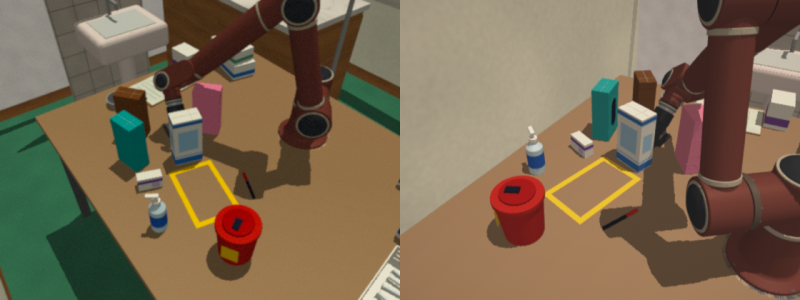

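The carton slid upright about 40 mm, and its leading edge is at x = -164 in the outline frame. About 54 mm remain.

Emit:
drive_tool(
  motion=[
    [[-0.02, 0.2, 0.24], [0, 0, 0], 0],
    [[-0.03, 0.2, 0.24], [0, 0, 0], 0],
    [[-0.03, 0.2, 0.24], [0, 0, 0], 0],
    [[-0.03, 0.2, 0.24], [0, 0, 0], 0],
    [[-0.03, 0.2, 0.24], [0, 0, 0], 0],
    [[-0.03, 0.2, 0.24], [0, 0, 0], 0],
    [[-0.01, 0.1, 0.12], [0, 0, 0], 0],
    [[0, 0, 0], [0, 0, 0], 0],
  ],
)

```text
time: 6.5
tool_pos: [0.5026, -0.1796, 0.0304]
tool_rot: [0.894, -0.42, 0.062, -0.144]
contact_force: [0.1, -0.7, -1.3]
gripper_width: 0.499
```

```bash
python3 snap.py a4; python3 meas.py; python3 plan.py .500 -.173 .026 72 50
```

```text
scene top h 0.2178 size [ 78. 118.] ang 73.9 outline-frame x,y -143.1 8.3 lead edge -108.1
side top h 0.2197 size [ 74. 120.] ang 72.1 outline-frame x,y -146.9 7.9 lead edge -111.9
t 6.6 p [ 0.5024 -0.1801  0.0301] F [-0.4 -1.1 -1.1] j [-0.8   0.23  1.91  0.62  1.4  -0.72] g 0.5
xaxis [ 0.95 -0.31  0.01] yaxis [ 0.2   0.61 -0.77]
1 shift_now [-0.18  0.28  0.08] turn [0.04 0.07 0.09] shift_after [-0.18  0.28  0.08]
-1 shift_now [-0.18  0.28  0.08] turn [  0.13 -35.93  -0.07] shift_after [ 0.18  0.28 -0.08]
```

The leading edge is at about -110, which is the target: 15 mm past the tape's inner edge. Next I'll back off and go up to about 0.18 m.

Emit:
drive_tool(
  motion=[
    [[0, -0.4, -0.46], [0, 0, 0], 0],
    [[0, -0.4, -0.46], [0, 0, 0], 0],
    [[0, -0.4, -0.46], [0, 0, 0], 0],
    [[0, -0.4, -0.46], [0, 0, 0], 0],
    [[0, -0.75, 0.63], [0, 0, 0], 0],
    [[0, -0.75, 0.63], [0, 0, 0], 0],
    [[0, -0.75, 0.63], [0, 0, 0], 0],
    [[0, -0.75, 0.63], [0, 0, 0], 0],
    [[0, -0.75, 0.63], [0, 0, 0], 0],
    [[0, -0.75, 0.63], [0, 0, 0], 0],
    [[0, 0, 0], [0, 0, 0], 0],
  ],
)

```text
time: 7.7
tool_pos: [0.4804, -0.2357, 0.1757]
tool_rot: [0.895, -0.417, 0.065, -0.143]
contact_force: [-0.4, -0.2, 0.2]
gripper_width: 0.499
```

```bash
python3 plan.py .498 -.186 .178 73 50; python3 snap.py a5; python3 meas.py
```

```text
t 7.7 p [ 0.4804 -0.2357  0.1757] F [-0.4 -0.2  0.2] j [-0.89  0.07  1.81  0.58  1.67 -0.64] g 0.5
xaxis [ 0.95 -0.31  0.  ] yaxis [ 0.2   0.61 -0.77]
1 shift_now [0.05 1.29 1.67] turn [-0.01 -0.14  0.17] shift_after [0.09 1.29 1.67]
-1 shift_now [0.05 1.29 1.67] turn [-2.700e-01  3.586e+01 -2.000e-02] shift_after [-0.09  1.29 -1.67]
scene top h 0.2167 size [ 79. 116.] ang 72.4 outline-frame x,y -151.0 8.6 lead edge -116.0
side top h 0.2187 size [ 75. 120.] ang 72.5 outline-frame x,y -155.0 7.2 lead edge -120.0
```

View pics/a5.png

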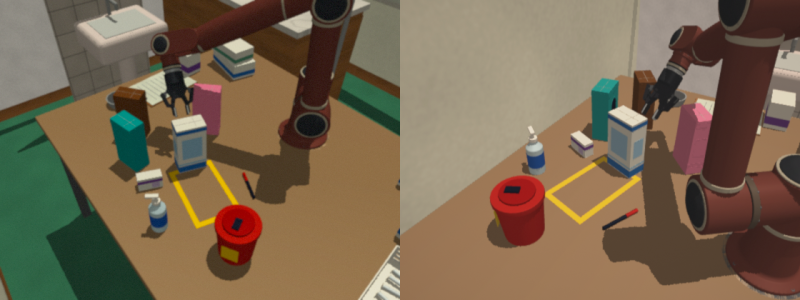

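The carton settled upright with its leading edge at about -118, still past the tape's inner edge at -125. The gripper is behind it and high up. Now the tipping push.

Emit:
drive_tool(
  motion=[
    [[0, 0.41, 0.49], [0, 0, 0], 0],
    [[0, 0.41, 0.49], [0, 0, 0], 0],
    [[0, 0.41, 0.49], [0, 0, 0], 0],
    [[0, 0.15, 0.18], [0, 0, 0], 0],
    [[0, 0.15, 0.18], [0, 0, 0], 0],
    [[0, 0.15, 0.18], [0, 0, 0], 0],
    [[0, 0.15, 0.18], [0, 0, 0], 0],
    [[0, 0, 0], [0, 0, 0], 0],
  ],
)

```text
time: 8.6
tool_pos: [0.503, -0.1668, 0.1755]
tool_rot: [0.895, -0.418, 0.065, -0.143]
contact_force: [-0.7, 0.1, 0.3]
gripper_width: 0.503
```

```bash
python3 plan.py .498 -.186 .178 73 50; python3 snap.py a6
```

```text
t 8.6 p [ 0.503  -0.1668  0.1755] F [-0.7  0.1  0.3] j [-0.78  0.    1.87  0.61  1.61 -0.55] g 0.5
xaxis [ 0.95 -0.31  0.  ] yaxis [ 0.2   0.61 -0.77]
1 shift_now [ 0.05 -0.58 -0.54] turn [-0.   -0.13  0.16] shift_after [ 0.03 -0.59 -0.54]
-1 shift_now [ 0.05 -0.58 -0.54] turn [-0.25 35.87 -0.  ] shift_after [-0.03 -0.59  0.54]
```

View pics/a6.png

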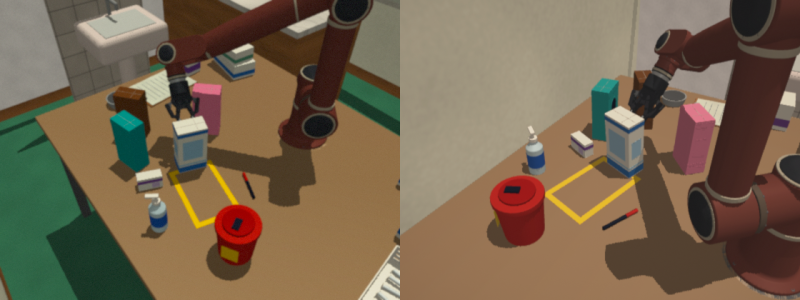

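It is in contact and starting to lean, and the foot has stayed put. I'll keep pushing.

Emit:
drive_tool(
  motion=[
    [[0, 0.2, 0.24], [0, 0, 0], 0],
    [[0, 0.2, 0.24], [0, 0, 0], 0],
    [[0, 0.2, 0.24], [0, 0, 0], 0],
    [[0, 0.2, 0.24], [0, 0, 0], 0],
    [[0, 0.2, 0.24], [0, 0, 0], 0],
    [[0, 0.2, 0.24], [0, 0, 0], 0],
    [[0, 0.2, 0.24], [0, 0, 0], 0],
    [[0, 0, 0], [0, 0, 0], 0],
    [[0, 0, 0], [0, 0, 0], 0],
    [[0, 0, 0], [0, 0, 0], 0],
  ],
)

```text
time: 9.7
tool_pos: [0.5197, -0.1155, 0.1756]
tool_rot: [0.895, -0.418, 0.065, -0.143]
contact_force: [-0.1, -0.3, -0.0]
gripper_width: 0.501
```

```bash
python3 plan.py .498 -.186 .178 73 50; python3 snap.py a7
```

```text
t 9.7 p [ 0.5197 -0.1155  0.1756] F [-0.1 -0.3 -0. ] j [-0.69 -0.03  1.91  0.64  1.56 -0.48] g 0.5
xaxis [ 0.95 -0.31  0.  ] yaxis [ 0.2   0.61 -0.77]
1 shift_now [ 0.05 -1.97 -2.2 ] turn [-0.   -0.14  0.16] shift_after [-0.01 -1.97 -2.2 ]
-1 shift_now [ 0.05 -1.97 -2.2 ] turn [-0.25 35.86 -0.  ] shift_after [ 0.01 -1.97  2.2 ]
```

View pics/a7.png

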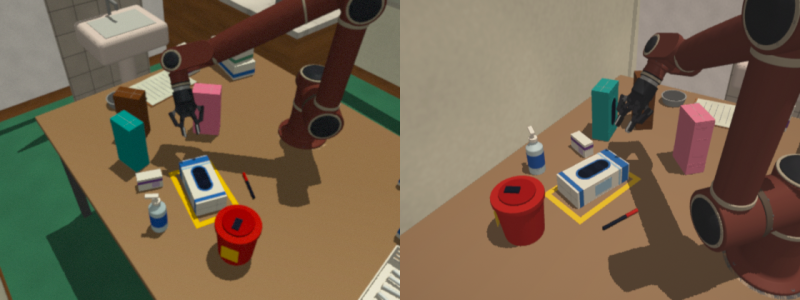

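It landed with the opening up inside the outline, and nothing else moved. I'll back away and check the fit in numbers.

Emit:
drive_tool(
  motion=[
    [[0, -0.9, -0.3], [0, 0, 0], 0],
    [[0, -0.9, -0.3], [0, 0, 0], 0],
    [[0, -0.9, -0.3], [0, 0, 0], 0],
    [[0, -0.9, -0.3], [0, 0, 0], 0],
    [[0, 0, 0], [0, 0, 0], 0],
  ],
)

```text
time: 10.3
tool_pos: [0.495, -0.1949, 0.2272]
tool_rot: [0.894, -0.418, 0.064, -0.145]
contact_force: [0.7, 0.3, 0.4]
gripper_width: 0.503
```

```bash
python3 snap.py a8; python3 - <<'E'
from h import *
O=np.array([.5565,.007]);ax=np.array([.2277,.9737]);ay=np.array([-.9737,.2277])
for n in('scene','side'):
    f=load(n);P=cloud(f);z=P[...,2];q=P-np.r_[O,0];X=q[...,:2]@ax;Y=q[...,:2]@ay
    m=(f['range_z']>0)&(z>.055)&(z<.085)&(abs(X)<.17)&(abs(Y)<.11)
    nl,l,st,c=cv2.connectedComponentsWithStats(m.astype(np.uint8));m=l==1+np.argmax(st[1:,4])
    r=cv2.minAreaRect((np.c_[X[m],Y[m]]*1000).astype(np.float32))
    print(n,np.median(z[m]).round(4),r,cv2.boxPoints(r).round().tolist())
E
```

```text
scene 0.0674 ((-5.974143981933594, -2.93328857421875), (117.61408996582031, 226.63880920410156), 85.29559326171875) [[-124.0, -52.0], [102.0, -71.0], [112.0, 46.0], [-114.0, 65.0]]
side 0.0694 ((-7.6970367431640625, -4.568260192871094), (119.28185272216797, 222.9949493408203), 85.28846740722656) [[-124.0, -55.0], [99.0, -73.0], [108.0, 46.0], [-114.0, 64.0]]
```

All four corners are inside ±145 by ±92.5 mm with about 20 mm to spare, and the carton stands 70 mm high as it lies. I'll hand the job in.

```bash
python3 -c "
from plant import manip
print(manip.job_done())"
```

```text
the job is handed in; nothing more can be done
None
```

The glove carton is lying inside the taped outline with its opening facing up, and the job is handed in after about 10.4 s of robot time.

- **Slide:** I pushed it low with the fingertips, still standing, until its leading foot edge was about 7 mm past the tape's inner edge. During the push that edge measured at the planned 15 mm. When I backed off it read about 8 mm less, probably because the carton had been leaning slightly on the fingers.
- **Tip:** I pushed it at about 0.18 m high and it fell over onto its back.
- **Last check:** In both camera views its centre is about 7 mm short of the outline's centre along the length and 4 mm to the side, turned about 5°. All corners are at least 19 mm inside the tape's outer edges. The two views agreed to within about 4 mm.
- **Surroundings:** In the last picture I viewed, the other things stood where they were. I checked that by eye only. The gripper was clear and the forces read after each move stayed under 2 N.

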